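# Stand the toppled iron stand back up and push it home

### The job

The soldering-iron stand on the blue mat has been knocked over. By pushing only, never picking it up, tip it back up so that it stands on its square base, and push it across the mat until the side of its base is flush against the wooden stop strip, anywhere along the strip. Leave everything else where it is.

Things in the scene. Friction and masses are not known exactly. Their poses are not given: they have to be found in the camera images.
- stand: Iron stand, loose, about 0.6 kg (varies), most of it base. Dark steel base plate 130 x 130 x 14 mm with a yellow patch; black post 14 mm thick in its middle, orange funnel (solid, 40 mm wide) on top; 110 mm tall. Origin: centre of the base's underside; z along the post to the funnel, x and y parallel to the base's sides. At first it lies, post roughly to the robot, away from the strip.
- rear_edge (a point): Middle of the -x underside edge of the base, 65 mm from the stand's origin. At first this edge is the one on the mat; the stand turns about it when tipped up, and it is then the edge nearest the robot. Pushed away from the robot high on the post's side of the base, the stand falls onto its underside by itself once the base leans about 20 degrees past upright.
- front_edge (a point): Middle of the +x underside edge of the base, 65 mm from the stand's origin. At first it is on top, about 124 mm above the mat, and the base leans about 25 degrees towards the robot, over the post. As the stand is tipped up this edge comes down on the side towards the strip, and the base centre ends about 95 mm farther that way than it lay.
- funnel (a point): Centre of the funnel's rim, on the post's axis, 110 mm from the stand's origin. At first the rim rests on the mat, the post about 25 degrees below level. As the stand is tipped up the post swings up through the upright plane through the middle of the base: keep it free.
- mat: Blue soldering mat, fixed, 400 mm (x) by 580 mm (y), 3 mm thick, its top 3 mm above the table. Origin: centre of its underside; x points away from the robot to the strip, z up. The light wooden stop strip is fixed to it along the far side: 20 mm thick, 440 mm long in y, its top 25 mm above the table.
- strip_face (a point): Middle of the foot of the stop strip's face that looks to the robot, on the mat's top; 160 mm along the mat's x from its centre; the face runs along the mat's y, 220 mm to either side. With the stand home its origin is 65 mm before this face.
- spool: Loose bystander on the mat's left (+y) part: solder spool with green flanges, 60 mm wide, 42 mm high, standing; origin under its centre.
- jig: Loose bystander on the mat's right (-y) part: steel jig block 120 x 75 x 18 mm with small pins 12 mm high; origin under its centre.
- pliers: Loose bystander on the table to the right of the mat: pliers with red handles lying flat, about 150 mm long, 12 mm high; origin on the table under the middle.
- driver: Loose bystander on the table to the left of the mat: screwdriver lying flat along its x axis.
- bottle: Loose bystander to the left of the mat: bottle 66 mm wide, 210 mm high; origin under its centre.
- pot: Loose bystander to the right of the mat: brass tip-cleaning pot, 64 mm wide, 55 mm high; origin under its centre.

How it is judged:
On the way:
1. the stand is upright on its base on the mat (angle between stand's own z axis and vertical below 0.1 rad and height (world z) of stand below 0.012 m), for 0.2 s.
At the end, for the whole second after the job is handed in: The stand stands upright (within 0.06 rad) and still, its base flat on the mat, a side of the base against the strip: base centre 58 to 73 mm before the strip's face and within 190 mm of the strip's middle, base sides within 0.1 rad of parallel to the strip (angle between stand's own z axis and vertical below 0.06 rad and height (world z) of stand below 0.009 m and x of stand in the frame of strip_face between -0.073 and -0.058 m and y of stand in the frame of strip_face between -0.19 and 0.19 m and (angle between the x axis of stand and the x axis of mat, either way round below 0.1 rad or angle between the x axis of stand and the y axis of mat, either way round below 0.1 rad) and linear speed of stand below 0.02 m/s); the robot touches nothing.
It fails at once if the stand is lifted clear of the mat (both its rear and front base edges more than 17 mm above it) (height (world z) of rear_edge above 0.025 m and height (world z) of front_edge above 0.02 m).
It fails at once if one of the other loose things (spool, jig, pliers, screwdriver, bottle, pot) is moved more than 25 mm or tipped over (distance of any of spool, jig, pliers, driver, bottle, pot from where it was at the start of the episode above 0.025 m or angle between any of spool, jig, pliers, driver, bottle, pot's own z axis and vertical above 0.5 rad).
It also fails if it takes over 48 s, if anything falls off the work surface, if the arm or the gripper's body presses on something with over 40 N, if the wrist force passes 120 N, or if a joint passes its speed limit or range.

### The arm

A 6-joint arm with a two-finger parallel gripper is mounted at the origin on the work surface. World frame = base frame: x ahead of the robot, y to its left, z up, the work surface at z = 0. Lengths are in m, angles in rad, forces in N, time in s.
With the tool pointing down it reaches from about 0.35 to 0.775 m from the base axis. Payload 5.5 kg.
Tool frame: the origin (TCP) lies at the very end of the fingers, on their centre line; the grasp point (between the pads) lies 19 mm behind it; z points along the fingers, x is the direction in which the jaws open and shut, and the axes are right-handed (so a half turn about z gives the same grasp; the last joint's range is limited). The gripper opens to 85 mm and grips with 20 to 120 N. Pads are 22 mm wide; open, the fingers measure 114 mm over their backs; the gripper's body (76 mm by 85 mm) begins 54 mm behind the grasp point. The pads swing forward as they close: fully open they stand 13 mm farther back than shut.
Start: joints at [-1.475, 0.313, 0.046, 1.304, 0, 1.431], TCP at [0.134, -0.559, 0.231] pointing down, gripper open.
Joint ranges: [-2.76, 2.76], [-0.86, 1.69], [-1.03, 1.26], [-2.2, 2.34], [-1.47, 1.5], [-3.14, 3.14]. Speed limits (rad/s): [2.57, 2.57, 3.14, 3.14, 3.14, 3.14].

### API

Orientations are given as a unit quaternion [w, x, y, z].
In Python, from workcell import monitor, eyes, ticket gives the robot as it stands.
- The arm moves only by the tool send_rows, never from a script. Its argument "targets" is a list of rows, each a list of 5 numbers: the shift along the world's x, y, z in m, then the turn about the world's z in degrees, then the closure in counts, from 0 (fully open) to 255 (shut). A call has 1 to 12 rows; each row shifts and turns the commanded pose from where the row before left it; what a row does not reach is not made up. A row lasts 1/10 s, in which the tool goes at most 50 mm and 8.59 degrees, less where a joint would pass 70% of its speed; a pose out of reach is approached as far as the arm can. A call is refused whole if a number of a shift passes 0.05 or a number of a turn 8.59, either way. A call with a gripper value outside its range is refused whole. The fingers move at their own pace and stop on an object; "newtons" is the grip in N (left out, the last holds). Time passes only in rows, so rows that do not move let the fingers close. It gives the time, the measured TCP pose, the force and the opening at its end, in the units of the state.
- monitor.get_state(): the state, without advancing time (a new reading comes with each control period).
- eyes.read_camera(name): name is "scene" or "side" or "wrist"; returns a dict with "img" (400x640x3 uint8, red, green, blue), "z_map" (400x640 float32, m along the optical axis (not along the pixel's ray), 0 where there is no reading), "camera_matrix" (3x3 intrinsics, pixels), "pose" (4x4, takes a point from camera to world coordinates); the wrist camera has in their place "T_tool_cam" (4x4, takes a point from camera to tool coordinates, whose origin is the TCP and whose axes are the tool frame's). Camera axes: x right, y down, z forward; pixel columns grow to the right and rows downward; lengths in m; the calibration is good to about 2 mm. A picture is of the moment at which its call begins: read the wrist's pose just before it.
- ticket.hand_in(): hands the job in, once; it reports no verdict.
Trained networks look in the newest picture that a camera, given by its name, has taken for a name from the list of things; names that differ only in an ending like _2 or _b are one class to them, and where a whole thing is asked for, a point or a joint stands for the part that bears it (a point fixed in the world has none). Each returns a list of dicts, best first, with "conf" (0 to 1); they miss things now and then, are a little off and sometimes report something else, mostly with a low value. They report only what shows in the picture. A call takes as long as a camera call.
- eyes.spot_in(name, camera): "xyz" ([x, y, z] in m, in world coordinates, good to about 4 mm: the middle of the surface that is visible of it).
- eyes.tip_of(name, camera): "xyz" ([x, y, z] in m, in world coordinates, good to about 4 mm: a listed point, or the origin of a listed thing).
The state is a dict: "clock": time; "joint_pos": joint angles; "qvel": joint speeds; "tau": joint torques, N m; "tcp_pos": TCP position; "orientation": TCP orientation; "wrist_force": force on the tool from outside, world axes, zero at the start; "ft_torque": the same for the moment, N m; "finger_gap": finger opening in m.
Only numpy, scipy, OpenCV 4.12 (cv2) and the standard library are available. Lean on these libraries where they do the work, as an engineer would, in place of code of your own. Each camera call takes 0.05 s, during which the arm holds its last target.

## Working session

There is one attempt and no reset: what is moved stays moved. The work goes in short steps, Python scripts to look and compute and a tool call to move; the robot and the scene stay as the last step left them, time stands still between calls to the robot, and variables do not carry over. Pictures are saved under pics/ and viewed, and the job is handed in when it is done.

Besides the shell and the picture viewer there is one more tool, called after "Call:" by a JSON object that holds its "name" and its "arguments", one argument or row to a line. send_rows: Moves the arm, as the interface text tells. Its arguments: {"type":"object","properties":{"targets":{"type":"array"},"newtons":{"type":"number"}},"required":["targets"]}

```bash
mkdir -p pics
cat > h.py <<'E'
from workcell import monitor, eyes, ticket
import cv2, numpy as np
def snap(c,fn):
    r=eyes.read_camera(c); cv2.imwrite('pics/'+fn,r['img'][:,:,::-1]); return r
E
python3 - <<'E'
from h import *
s=monitor.get_state(); print(s['clock'],s['tcp_pos'],s['orientation'],s['finger_gap'])
for c in ['scene','side']:
    r=snap(c,c+'0.png')
    for n in ['rear_edge','front_edge','funnel','stand','strip_face','mat','spool','jig']:
        print(c,n,[(np.round(d['xyz'],3).tolist(),round(d['conf'],2)) for d in eyes.tip_of(n,c)[:2]])
print(monitor.get_state()['clock'])
E
```

```text
0.0 [ 0.13426843 -0.55859802  0.23040291] [-6.47292759e-04  7.85366396e-01 -6.19030545e-01 -6.24808330e-04] 0.0853467999853026
scene rear_edge [([0.552, 0.009, 0.006], 0.55)]
scene front_edge [([0.496, 0.007, 0.128], 0.91)]
scene funnel [([0.498, 0.006, 0.13], 0.39)]
scene stand [([0.522, 0.006, 0.063], 0.72)]
scene strip_face [([0.737, -0.013, 0.003], 0.93)]
scene mat [([0.578, 0.01, -0.002], 0.79)]
scene spool [([0.686, 0.237, 0.003], 0.62), ([0.495, 0.007, 0.128], 0.46)]
scene jig [([0.503, -0.222, 0.002], 0.58)]
side rear_edge [([0.55, 0.003, 0.011], 0.64)]
side front_edge [([0.493, 0.006, 0.12], 0.76)]
side funnel [([0.425, 0.015, 0.014], 0.86), ([0.602, 0.417, -0.004], 0.49)]
side stand [([0.524, 0.008, 0.071], 0.72), ([0.582, 0.009, 0.003], 0.61)]
side strip_face [([0.738, -0.012, 0.006], 0.72)]
side mat [([0.583, 0.014, 0.0], 0.88), ([0.493, 0.009, 0.123], 0.58)]
side spool [([0.683, 0.234, 0.004], 0.93)]
side jig [([0.508, -0.222, 0.006], 0.9), ([0.497, 0.008, 0.123], 0.39)]
0.9
```

View pics/scene0.png

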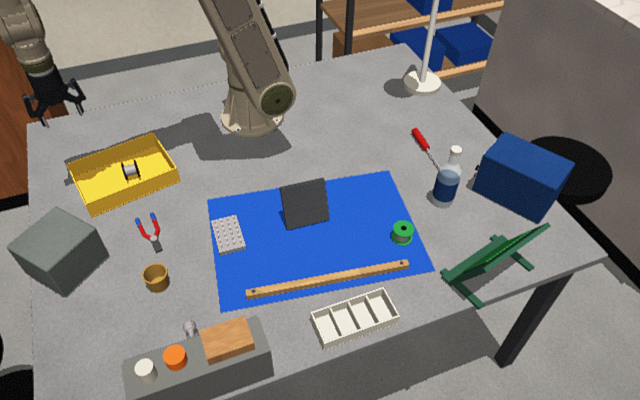

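View pics/side0.png

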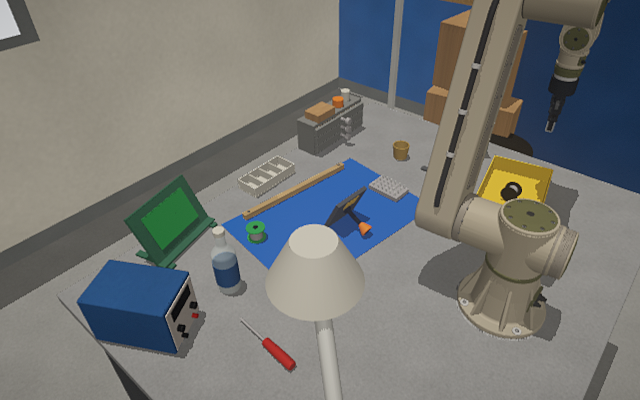

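Run:
```python
from h import *
r=eyes.read_camera('scene'); im=r['img'].astype(int); z=r['z_map']; K=r['camera_matrix']; T=r['pose']
v,u=np.mgrid[:400,:640]; P=np.stack([(u-K[0,2])/K[0,0]*z,(v-K[1,2])/K[1,1]*z,z],-1)@T[:3,:3].T+T[:3,3]
R,G,B=im[...,0],im[...,1],im[...,2]
ok=z>0
# strip: wood colour, in region
m=ok&(P[...,0]>.7)&(P[...,0]<.8)&(abs(P[...,1])<.3)&(P[...,2]>.018)&(P[...,2]<.035)&(R>B+40)
q=P[m]; print(len(q)); c=np.polyfit(q[:,1],q[:,0],1); print('strip slope',c,np.degrees(np.arctan(-c[0])),q[:,1].min(),q[:,1].max())
blue=ok&(B>R+60)&(P[...,2]<.02)&(P[...,0]>.3)&(P[...,0]<.85)&(abs(P[...,1])<.35)
(cc,sz,a)=cv2.minAreaRect((P[blue][:,:2]).astype(np.float32)); print('mat',cc,sz,a)
m=ok&(P[...,0]>.45)&(P[...,0]<.58)&(abs(P[...,1]-.007)<.08)&(P[...,2]>.02)&(P[...,2]<.12)&(abs(R-B)<40)
q=P[m]; n=np.linalg.svd(q-q.mean(0),full_matrices=0)[2][2]; n*=np.sign(n[0]); print('base n',n,len(q),q.min(0),q.max(0),'yaw',np.degrees(np.arctan2(n[1],n[0])),'tilt',np.degrees(np.arcsin(n[2])))
for lo,hi in[(.03,.06),(.06,.09),(.09,.12)]:
  w=q[(q[:,2]>lo)&(q[:,2]<hi)];print(w.mean(0),w[:,1].min(),w[:,1].max())
```

```text
1225
strip slope [0.15099289 0.75278287] -8.586393810662697 -0.22789337729984332 0.20631772402370974
mat (0.5777499675750732, 0.016758382320404053) (0.5835464596748352, 0.41097843647003174) 81.57902526855469
base n [ 0.89999757 -0.06422622  0.43113729] 1589 [ 0.47883818 -0.05708954  0.02001885] [0.55439695 0.07355834 0.11995147] yaw -4.081859461237613 tilt 25.539757210592338
[0.53495461 0.00642941 0.04506383] -0.057089539930814115 0.07273775012738587
[0.52095901 0.0081755  0.07497592] -0.05565428964241348 0.07355834377212206
[0.50654714 0.0073867  0.1050431 ] -0.054804689478514634 0.07332407248734701
```

Call:
{"name": "send_rows", "arguments": {
  "targets": [
    [0.015, 0.0285, 0, 8.1, 0],
    [0.015, 0.0285, 0, 8.1, 0],
    [0.015, 0.0285, 0, 8.1, 0],
    [0.015, 0.0285, 0, 8.1, 0],
    [0.015, 0.0285, 0, 8.1, 0],
    [0.015, 0.0285, 0, 8.1, 0],
    [0.015, 0.0285, 0, 8.1, 0],
    [0.015, 0.0285, 0, 8.1, 0],
    [0.015, 0.0285, 0, 8.1, 0],
    [0.015, 0.0285, 0, 8.1, 0]
  ]
}}

```text
clock: 1.95
tcp_pos: [0.2847, -0.273, 0.2315]
orientation: [0.0, 0.999, 0.042, 0.0]
wrist_force: [0.9, -0.1, -0.8]
finger_gap: 0.0853
```

Call:
{"name": "send_rows", "arguments": {
  "targets": [
    [0.015, 0.0285, 0, 8.1, 0],
    [0.015, 0.0285, 0, 8.1, 0],
    [0.015, 0.0285, 0, 8.1, 0],
    [0.015, 0.0285, 0, 8.1, 0],
    [0.015, 0.0285, 0, 8.1, 0],
    [0.015, 0.0285, 0, 8.1, 0],
    [0.015, 0.0285, 0, 8.1, 0],
    [0.015, 0.0285, 0, 8.1, 0],
    [0.015, 0.0285, 0, 8.1, 0],
    [0.015, 0.0285, 0, 8.1, 0],
    [0, 0, 0, 0, 0],
    [0, 0, 0, 0, 0]
  ]
}}

```text
clock: 3.15
tcp_pos: [0.4343, 0.0114, 0.2312]
orientation: [-0.0, 0.734, 0.679, -0.0]
wrist_force: [-0.2, 0.5, -0.0]
finger_gap: 0.0852
```

Call:
{"name": "send_rows", "arguments": {
  "targets": [
    [0, 0, -0.036, 0, 0],
    [0, 0, -0.036, 0, 0],
    [0, 0, -0.036, 0, 0],
    [0, 0, -0.036, 0, 0],
    [0, 0, 0, 0, 0]
  ]
}}

```text
clock: 3.65
tcp_pos: [0.43, 0.0104, 0.0837]
orientation: [-0.003, 0.735, 0.678, -0.003]
wrist_force: [-1.6, -0.2, 0.3]
finger_gap: 0.0855
```

Run:
```python
from h import *
snap('wrist','w1.png'); snap('side','s1.png'); print(monitor.get_state()['tcp_pos'],monitor.get_state()['wrist_force'])
a=cv2.imread('pics/s1.png')[150:270,300:440]; b=cv2.imread('pics/w1.png')
cv2.imwrite('pics/m1.png',np.hstack([cv2.resize(a,(400,343)),cv2.resize(b,(400,343))]))
```

```text
[0.43366042 0.01014374 0.08767929] [ 0.22372555 -0.46456608  0.74749849]
```

View pics/m1.png

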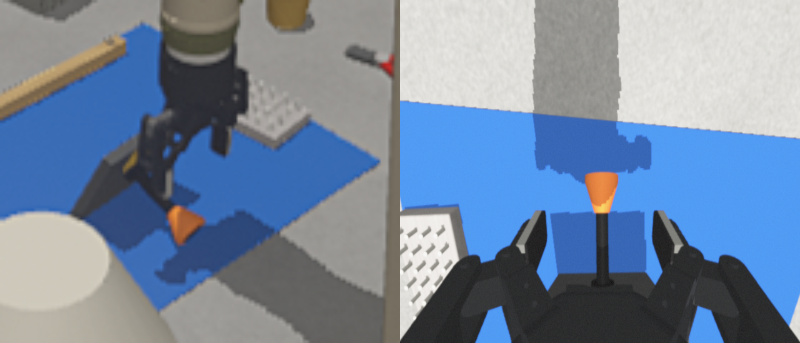

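Call:
{"name": "send_rows", "arguments": {
  "targets": [
    [0.012, -0.001, 0, 0, 0],
    [0.012, -0.001, 0, 0, 0],
    [0.012, -0.001, 0, 0, 0],
    [0.012, -0.001, 0, 0, 0],
    [0.01, -0.001, 0, 0, 0],
    [0.01, -0.001, 0, 0, 0],
    [0.01, 0, 0, 0, 0],
    [0, 0, 0, 0, 0]
  ]
}}

```text
clock: 4.55
tcp_pos: [0.5141, 0.0047, 0.0873]
orientation: [0.0, 0.734, 0.679, 0.0]
wrist_force: [-0.6, -0.4, 0.7]
finger_gap: 0.0856
```

Run:
```python
from h import *
snap('wrist','w2.png'); snap('side','s2.png')
for n in ['rear_edge','front_edge','funnel']:
  for c in ['scene','side'] if 0 else ['side']:
    print(c,n,[(np.round(d['xyz'],3).tolist(),round(d['conf'],2)) for d in eyes.tip_of(n,c)[:2]])
print(monitor.get_state()['tcp_pos'],monitor.get_state()['wrist_force'])
a=cv2.imread('pics/s2.png')[150:270,300:440]; b=cv2.imread('pics/w2.png')
cv2.imwrite('pics/m2.png',np.hstack([cv2.resize(a,(400,343)),cv2.resize(b,(400,343))]))
```

```text
side rear_edge [([0.549, 0.004, 0.006], 0.94), ([0.686, 0.238, 0.002], 0.47)]
side front_edge [([0.552, 0.004, 0.132], 0.91)]
side funnel [([0.443, 0.013, 0.07], 0.55)]
[0.51176057 0.00497297 0.0872172 ] [-0.02103637 -0.3860214   0.15344525]
```

View pics/m2.png

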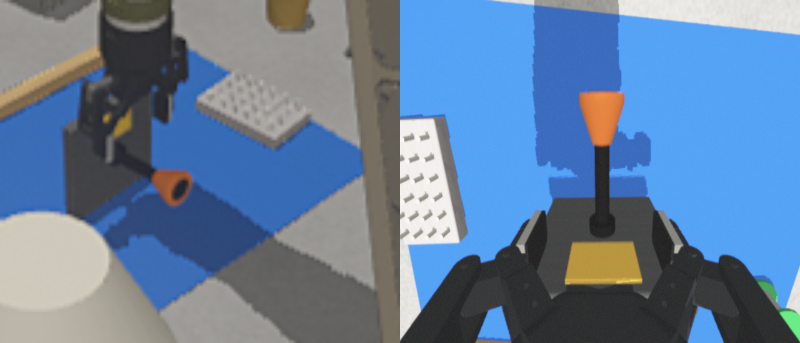

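Call:
{"name": "send_rows", "arguments": {
  "targets": [
    [0.008, -0.001, 0, 0, 0],
    [0.008, 0, 0, 0, 0],
    [0.008, -0.001, 0, 0, 0],
    [0.008, 0, 0, 0, 0],
    [0.008, -0.001, 0, 0, 0],
    [0.008, 0, 0, 0, 0],
    [0, 0, 0, 0, 0],
    [0, 0, 0, 0, 0]
  ]
}}

```text
clock: 5.6
tcp_pos: [0.5603, 0.0019, 0.0871]
orientation: [-0.0, 0.734, 0.679, -0.0]
wrist_force: [-0.2, -0.1, 0.8]
finger_gap: 0.0852
```

Run:
```python
from h import *
snap('wrist','w3.png'); snap('side','s3.png')
for n in ['rear_edge','front_edge','funnel']:
    print(n,[(np.round(d['xyz'],3).tolist(),round(d['conf'],2)) for d in eyes.tip_of(n,'side')[:2]])
print(monitor.get_state()['tcp_pos'],monitor.get_state()['wrist_force'])
a=cv2.imread('pics/s3.png')[150:270,300:440]; b=cv2.imread('pics/w3.png')
cv2.imwrite('pics/m3.png',np.hstack([cv2.resize(a,(400,343)),cv2.resize(b,(400,343))]))
```

```text
rear_edge [([0.553, 0.003, 0.003], 0.55)]
front_edge [([0.679, -0.008, 0.002], 0.59)]
funnel []
[0.55998121 0.00190816 0.08734251] [-0.09625688 -0.12247798  0.11583604]
```

View pics/m3.png

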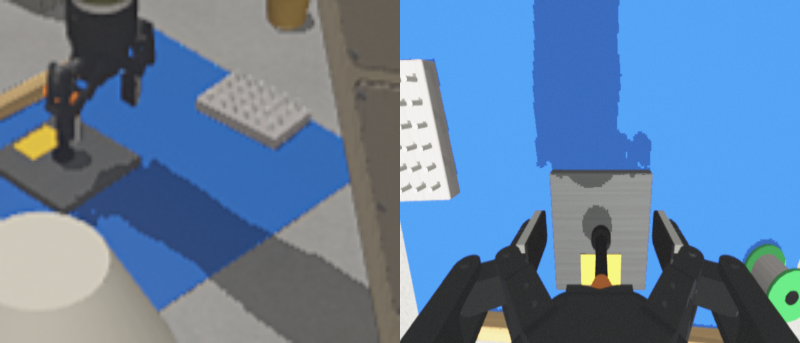

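Call:
{"name": "send_rows", "arguments": {
  "targets": [
    [-0.02, 0.004, 0, -1, 0],
    [-0.02, 0.005, 0, -1, 0],
    [-0.02, 0.004, 0, -1, 90],
    [0, 0, -0.02, -1, 90],
    [0, 0, -0.02, 0, 90],
    [0, 0, -0.02, 0, 90],
    [0, 0, -0.01, 0, 90],
    [0, 0, -0.006, 0, 90],
    [0, 0, -0.003, 0, 90],
    [0, 0, 0, 0, 90],
    [0, 0, 0, 0, 90]
  ]
}}

```text
clock: 6.95
tcp_pos: [0.5009, 0.0148, 0.0089]
orientation: [0.0, 0.758, 0.653, 0.0]
wrist_force: [-0.3, 1.0, 0.2]
finger_gap: 0.0551
```

Run:
```python
from h import *
snap('wrist','w4.png'); snap('side','s4.png')
for c in ['side','scene']:
  if c=='scene': snap('scene','c4.png')
  for n in ['rear_edge','front_edge','stand']:
    print(c,n,[(np.round(d['xyz'],3).tolist(),round(d['conf'],2)) for d in eyes.tip_of(n,c)[:2]])
print(monitor.get_state()['tcp_pos'],monitor.get_state()['wrist_force'])
a=cv2.imread('pics/s4.png')[150:270,300:440]; b=cv2.imread('pics/w4.png')
cv2.imwrite('pics/m4.png',np.hstack([cv2.resize(a,(400,343)),cv2.resize(b,(400,343))]))
```

```text
side rear_edge [([0.557, 0.003, 0.003], 0.88)]
side front_edge [([0.685, -0.009, -0.001], 0.8)]
side stand [([0.619, -0.002, 0.004], 0.56)]
scene rear_edge [([0.562, 0.007, 0.001], 0.61)]
scene front_edge [([0.685, -0.01, 0.005], 0.98)]
scene stand [([0.621, 0.001, 0.001], 0.55)]
[0.50039767 0.01485968 0.00842395] [ 0.86319992 -0.2538673  -0.42081507]
```

View pics/m4.png

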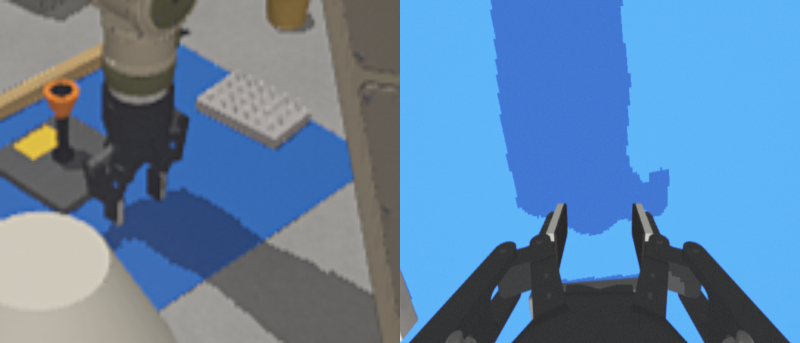

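Call:
{"name": "send_rows", "arguments": {
  "targets": [
    [0, 0, -0.004, 0, 90],
    [0.014, -0.002, 0, 0, 90],
    [0.014, -0.002, 0, 0, 90],
    [0.01, -0.0015, 0, 0, 90],
    [0.008, -0.001, 0, 0, 90],
    [0.008, -0.001, 0, 0, 90],
    [0.008, -0.0015, 0, 0, 90],
    [0.008, -0.001, 0, 0, 90],
    [0.008, -0.001, 0, 0, 90],
    [0, 0, 0, 0, 90]
  ]
}}

```text
clock: 8.4
tcp_pos: [0.5798, 0.0035, 0.0042]
orientation: [0.001, 0.758, 0.653, 0.0]
wrist_force: [-0.1, -0.5, 0.0]
finger_gap: 0.0554
```

```bash
cat > look.py <<'E'
from h import *
import sys
k=sys.argv[1]
snap('wrist','w%s.png'%k); snap('side','s%s.png'%k)
for c in ['side','scene']:
  if c=='scene': snap('scene','c%s.png'%k)
  for n in ['rear_edge','front_edge','stand','strip_face']:
    print(c,n,[(np.round(d['xyz'],3).tolist(),round(d['conf'],2)) for d in eyes.tip_of(n,c)[:1]])
print(monitor.get_state()['tcp_pos'],monitor.get_state()['wrist_force'])
a=cv2.imread('pics/s%s.png'%k)[130:250,260:400]; b=cv2.imread('pics/c%s.png'%k)[170:310,220:400]
cv2.imwrite('pics/m%s.png'%k,np.hstack([cv2.resize(a,(400,343)),cv2.resize(b,(400,343))]))
E
python3 look.py 5
```

```text
side rear_edge [([0.588, -0.0, 0.002], 0.86)]
side front_edge [([0.718, -0.022, 0.002], 0.68)]
side stand [([0.654, -0.007, 0.002], 0.96)]
side strip_face [([0.739, -0.012, 0.003], 0.9)]
scene rear_edge [([0.595, -0.0, 0.003], 0.6)]
scene front_edge [([0.717, -0.023, 0.003], 0.62)]
scene stand [([0.655, -0.011, 0.002], 0.71)]
scene strip_face [([0.737, -0.015, 0.007], 0.88)]
[0.57837952 0.00383524 0.00446812] [-0.75433783  0.47888554 -0.1200438 ]
```

View pics/m5.png

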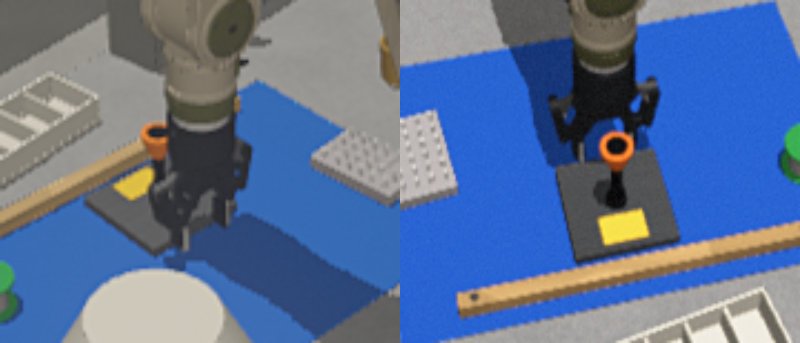

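Call:
{"name": "send_rows", "arguments": {
  "targets": [
    [0.005, -0.001, 0, 0, 90],
    [0.005, -0.0005, 0, 0, 90],
    [0.004, -0.0005, 0, 0, 90],
    [0.002, -0.0005, 0, 0, 90],
    [0, 0, 0, 0, 90]
  ]
}}

```text
clock: 9.45
tcp_pos: [0.5935, 0.0015, 0.004]
orientation: [-0.001, 0.757, 0.653, -0.001]
wrist_force: [-4.8, 1.0, 3.2]
finger_gap: 0.0551
```

Call:
{"name": "send_rows", "arguments": {
  "targets": [
    [0.002, 0, 0, 0, 90],
    [0.001, 0, 0, 0, 90]
  ]
}}

```text
clock: 9.65
tcp_pos: [0.5965, 0.0014, 0.004]
orientation: [-0.001, 0.758, 0.653, -0.001]
wrist_force: [-4.5, 0.8, 2.3]
finger_gap: 0.0555
```

```bash
python3 look.py 6
```

```text
side rear_edge [([0.606, -0.008, 0.003], 0.85)]
side front_edge [([0.734, -0.023, -0.002], 0.67)]
side stand [([0.672, -0.013, 0.006], 0.82)]
side strip_face [([0.74, -0.011, 0.002], 0.72)]
scene rear_edge [([0.613, -0.002, 0.005], 0.84)]
scene front_edge [([0.737, -0.022, 0.003], 0.92)]
scene stand [([0.67, -0.016, 0.005], 0.83)]
scene strip_face [([0.736, -0.017, 0.008], 0.87)]
[0.59676375 0.00139541 0.00404629] [-4.18580193  0.91807298  0.27703984]
```

View pics/m6.png

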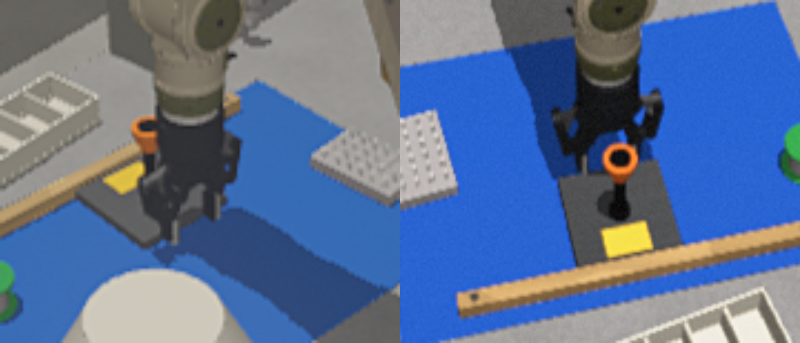

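Call:
{"name": "send_rows", "arguments": {
  "targets": [
    [0.001, 0, 0, 0, 90],
    [0.001, -0.0003, 0, 0, 90],
    [0, 0, 0, 0, 90]
  ]
}}

```text
clock: 10.5
tcp_pos: [0.5968, 0.0014, 0.004]
orientation: [-0.002, 0.758, 0.653, -0.002]
wrist_force: [-10.7, -0.2, 5.9]
finger_gap: 0.0554
```

Call:
{"name": "send_rows", "arguments": {
  "targets": [
    [0.001, 0, 0, 0, 90],
    [0, 0, 0, 0, 90]
  ]
}}

```text
clock: 10.7
tcp_pos: [0.5968, 0.0014, 0.0039]
orientation: [-0.002, 0.758, 0.653, -0.002]
wrist_force: [-11.2, 0.5, 7.3]
finger_gap: 0.0551
```

Call:
{"name": "send_rows", "arguments": {
  "targets": [
    [0.001, 0, 0, 0, 90],
    [0, 0, 0, 0, 90]
  ]
}}

```text
clock: 10.9
tcp_pos: [0.5968, 0.0014, 0.0039]
orientation: [-0.003, 0.758, 0.653, -0.003]
wrist_force: [-14.6, 0.7, 9.5]
finger_gap: 0.0555
```

Call:
{"name": "send_rows", "arguments": {
  "targets": [
    [-0.004, 0.0005, 0, 0, 90],
    [-0.006, 0.001, 0, 0, 90],
    [-0.02, 0.003, 0, 0, 90],
    [-0.03, 0.004, 0, 0, 90],
    [-0.03, 0.004, 0, 0, 90],
    [-0.03, 0, 0.02, 0, 90],
    [0, 0, 0.05, 0, 90],
    [0, 0, 0.05, 0, 90],
    [0, 0, 0.05, 0, 90],
    [0, 0, 0, 0, 90],
    [0, 0, 0, 0, 90]
  ]
}}

```text
clock: 12.0
tcp_pos: [0.4839, 0.0133, 0.1767]
orientation: [0.003, 0.757, 0.653, 0.003]
wrist_force: [-0.5, -0.6, -1.7]
finger_gap: 0.0552
```

```bash
python3 look.py 7
python3 - <<'E'
from h import *
r=eyes.read_camera('scene'); im=r['img'].astype(int); z=r['z_map']; K=r['camera_matrix']; T=r['pose']
v,u=np.mgrid[:400,:640]; P=np.stack([(u-K[0,2])/K[0,0]*z,(v-K[1,2])/K[1,1]*z,z],-1)@T[:3,:3].T+T[:3,3]
R,G,B=im[...,0],im[...,1],im[...,2]
m=(z>0)&(P[...,0]>.58)&(P[...,0]<.755)&(abs(P[...,1]+.014)<.1)&(P[...,2]>.011)&(P[...,2]<.023)&(B<R+25)&~((R>B+40)&(P[...,0]>.72)&(G<R-20))
print(cv2.minAreaRect(P[m][:,:2].astype(np.float32)),m.sum(),np.median(P[m][:,2]))
for n in ['spool','jig']: print(n,[np.round(d['xyz'],3) for d in eyes.tip_of(n,'scene')[:1]])
E
```

```text
side rear_edge [([0.607, -0.0, 0.006], 0.77)]
side front_edge [([0.733, -0.022, -0.0], 0.75)]
side stand [([0.676, -0.014, 0.004], 0.97)]
side strip_face [([0.739, -0.013, 0.006], 0.62)]
scene rear_edge []
scene front_edge [([0.738, -0.023, 0.003], 0.86)]
scene stand [([0.672, -0.013, 0.001], 0.71)]
scene strip_face [([0.739, -0.014, 0.005], 0.92)]
[0.48115361 0.01359985 0.17388213] [-0.38491541  0.45190083 -0.11586582]
((0.683159589767456, -0.016445204615592957), (0.1371740698814392, 0.1528453826904297), 80.80648040771484) 1469 0.016736045382592657
spool [array([0.689, 0.236, 0.003])]
jig [array([ 0.503, -0.22 ,  0.001])]
```

View pics/m7.png

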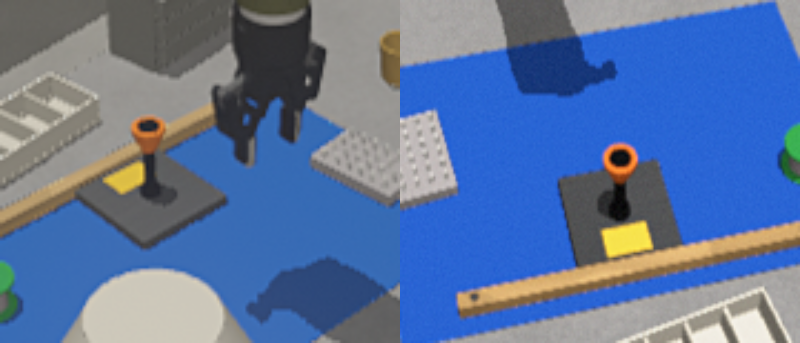

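The stand is upright and flush against the strip. The arm is clear of it, and the spool and jig have not moved.

```bash
python3 -c "
from h import *
print(ticket.hand_in())"
```

```text
the job is handed in; nothing more can be done
None
```

The stand is upright on its base with its side flush against the wooden stop strip, and the job was handed in at about 12.5 s of the 48 s. I only pushed it. The open fingers went either side of the post, tipped it up by the top edge of its base, then pushed the rear edge of the base square to the strip.

My last checks:
- **Contact with the strip:** the base stopped moving while the push force rose from about 4.5 N to 15 N. The cameras put its centre about 64–66 mm before the strip's face (58–73 mm allowed), near the strip's middle.
- **Alignment:** the rough fit for the base gave about 81° against about 81.5° for the mat, so well within the 0.1 rad limit. That fit came out larger than the base (137 x 153 mm instead of 130 mm square), because it picked up some of the strip or funnel, so I used only its angle.
- **Other objects:** the spool and jig read within about 4 mm of their start positions. I did not measure the pliers, screwdriver, bottle and pot again, but the arm's work stayed well away from them.
- **Missed detection:** the scene camera did not find the rear edge in the last look; the side camera did, at the expected place.

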